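# Reassemble the spice mill's drive stack

## Robot

A 6-joint arm with a two-finger parallel gripper is mounted at the origin on a cart in front of the work surface, level with it; the furniture and walls round the work are solid. World frame = base frame: x ahead of the robot, y to its left, z up, the work surface at z = 0. Lengths are in m, angles in rad, forces in N, time in s.
With the tool pointing down it reaches from about 0.325 to 0.85 m from the base axis. Payload 4.4 kg.
Tool frame: the origin (TCP) lies at the very end of the fingers, on their centre line; the grasp point (between the pads) lies 19 mm behind it; z points along the fingers, y is the line along which they close (so a half turn about z gives the same grasp; the last joint's range is limited). The gripper opens to 94 mm and grips with 3 to 60 N. Pads are 16 mm wide; open, the fingers measure 119 mm over their backs; the gripper's body (75 mm by 177 mm) begins 78 mm behind the grasp point.
Start: joints at [0.973, 0.207, 1.542, -0, 1.393, -0.15], TCP at [0.249, 0.518, 0.17] pointing down, gripper open.
Joint ranges: [-2.73, 2.73], [-0.86, 2.22], [0.23, 2.46], [-1.11, 4.25], [0.08, 2.63], [-2.82, 2.82]. Speed limits (rad/s): [2.79, 2.79, 3.14, 3.14, 3.14, 3.14].

## Interface

Orientations are given as a unit quaternion [w, x, y, z].
In Python, from cell import ctrl gives the robot as it stands.
- The arm moves only by the tool step_arm, never from a script. Its argument "targets" is text: rows parted by semicolons, each of 7 numbers parted by spaces: the closure, from -1 (fully open) to 1 (shut), so that 0 is half open, then the shift along the tool's x, y, z in cm, then the turn, a rotation vector about the tool's x, y, z in rad. A call has 1 to 20 rows; each row is the pose to reach, as a shift and turn from the pose commanded when the call began, along the tool's axes at that moment; what a row does not reach only later rows make up. A row lasts 1/12 s, in which the tool goes at most 41.7 mm and 7.16 degrees, less where a joint would pass 70% of its speed; a pose out of reach is approached as far as the arm can. A call with a gripper value outside its range is refused whole. The fingers move at their own pace and stop on an object; "force" is the grip in N (left out, the last holds). Time passes only in rows, so rows that repeat a pose let the fingers close. It gives the time, the measured TCP pose, the force, the opening and the grip force at its end, in the units of the state.
- ctrl.get_obs(): the state, without advancing time (a new reading comes with each control period).
- ctrl.capture(name): name is "side" or "top"; returns the picture (420x560x3 uint8, red, green, blue); there is no depth.
- ctrl.camera_model(name): a dict with "camera_matrix" (3x3 intrinsics, pixels), "extrinsics" (4x4, takes a point from world to camera coordinates). Camera axes: x right, y down, z forward; pixel columns grow to the right and rows downward; lengths in m; the calibration is good to about 2 mm. A picture is of the moment at which its call begins. camera_model takes no time and is no camera call.
- ctrl.close_job(): hands the job in; it is judged then, once.
The state is a dict: "t": time; "joints": joint angles; "qd": joint speeds; "joint_efforts": joint torques, N m; "position": TCP position; "eef_rot": TCP orientation; "ft_force": force on the tool from outside, world axes, zero at the start; "ft_torque": the same for the moment, N m; "opening": finger opening in m; "grasp_force": force on a finger pad.
Only numpy, scipy, OpenCV 4.12 (cv2) and the standard library are available. Lean on these libraries where they do the work, as an engineer would, in place of code of your own. Each camera call takes 0.05 s, during which the arm holds its last target. There are 200 camera calls.

## Task

Put the cleaned spice mill back together: set the steel burr on the upright shaft and turn it gently until its slots drop over the cross-bar and it sits fully down on the deck, then put the brass spacer ring on top of it, and last slide the red fork clip from the side all the way into the groove of the shaft, above the spacer. Feel your way with light pressure, never forcing or wedging a part against the mill (over 70 N of contact force), and leave the egg timer and the two grinders where they stand.

Things in the scene. Friction and masses are not known exactly. Their poses are not given: they have to be found in the camera images.
- mill: Open base of a small spice mill, fixed to the worktop: black round drum 110 mm across, small dial in front, flat aluminium deck 40 mm above the worktop. Origin: centre of its underside, on the axis of the upright steel shaft; z up. The shaft is 16 mm thick and ends 116 mm above the worktop; its last 7 mm taper to 9 mm.
- shaft_groove (a point): Point on the shaft's axis, 98 mm above the worktop, in the middle of the shaft's groove: from 93 to 103 mm above the worktop the shaft is only a neck of 9 mm diameter; above it is the 16 mm head.
- mill_deck (a point): Point on the shaft's axis at deck height, 40 mm above the worktop. Here a level brass cross-bar, 5 mm square, 44 mm long, goes through the shaft; its top is 8 mm above the deck. The angle of shaft and bar about the vertical differs each time and is not reported; they do not turn under hand forces (3 N m of friction).
- burr: Loose steel burr, 38 mm high, about 0.22 kg, toothed side down: disc 58 mm across and 18 mm high, on it a round dark hub 32 mm across, 20 mm high, to grip. Bore 18 mm. Four slots in its underside along its own +-x, +-y, 10 mm wide, 10 mm high, fit over the cross-bar with 4 to 6 degrees of play either way; off the bar's angle it stops 8 mm above the deck. Origin: centre of underside; z up.
- spacer: Loose brass ring, 50 mm across, 16 mm high, bore 18.6 mm, about 80 g. Origin: centre of the underside; z up. In place it rests on the burr's hub, its underside 78 mm and its top 94 mm above the worktop.
- clip: Loose red fork clip, 40 g: plate 5 mm thick, 30 mm wide, x -26 to +18 mm; slot between its prongs 12 mm wide, open to its own +x, ends at x = -5 mm. Upright tab to grip, 16 (x) by 12 mm (y), centred at x = -20 mm, rises to 34 mm. Origin: in the slot, underside, where the shaft's axis is when home; z up. Slides in along its +x on or just above the spacer; it passes only the neck.
- egg_timer: Round white and green egg timer, 62 mm across, 40 mm high. Origin: centre of its underside. Bystander.
- salt_grinder: Glass grinder with white contents and a pale top with a black button, 55 mm across, 149 mm high. Origin: centre of its underside. Bystander.
- pepper_grinder: Glass grinder with dark contents and a pale top with a black button, 55 mm across, 149 mm high. Origin: centre of its underside. Bystander.
Not all that is in view belongs to the job. Several things look just like the clip: the one meant starts farthest to the robot's left.

How it is judged:
By the outcome, as a careful person would: the job done as asked, in the order asked, and still so for the second after the job is handed in, with the robot touching nothing.
It also fails if it takes over 72 s, if anything falls off the work surface, if the arm or the gripper's body presses on something with over 40 N, if the wrist force passes 120 N, or if a joint passes its speed limit or range.

## Working session

There is one attempt and no reset: what is moved stays moved. The work goes in short steps, Python scripts to look and compute and a tool call to move; the robot and the scene stay as the last step left them, time stands still between calls to the robot, and variables do not carry over. Pictures are saved under pics/ and viewed, at most 10 in all, crops included, and the job is handed in when it is done.

Besides the shell and the picture viewer there is one more tool, called after "Emit:" by a JSON object that holds its "op" and its "data", one argument or row to a line. step_arm: Moves the arm, as the interface text tells. Its arguments: {"type":"object","properties":{"targets":{"type":"string"},"force":{"type":"number"}},"required":["targets"]}

```bash
ls; mkdir -p pics
python3 - <<'E'
from cell import ctrl
import cv2, numpy as np
for n in ("top","side"):
    im=ctrl.capture(n); cv2.imwrite(f"pics/{n}0.png",cv2.cvtColor(im,cv2.COLOR_RGB2BGR))
    m=ctrl.camera_model(n); print(n,np.round(m["camera_matrix"],1).tolist(),np.round(m["extrinsics"],3).tolist())
o=ctrl.get_obs(); print(o)
E
```

```text
pics
top [[507.5, 0.0, 276.5], [0.0, 507.5, 211.3], [0.0, 0.0, 1.0]] [[0.002, -1.0, -0.0, -0.164], [-0.982, -0.002, -0.189, 0.571], [0.189, 0.001, -0.982, 1.181], [0.0, 0.0, 0.0, 1.0]]
side [[429.1, 0.0, 276.4], [0.0, 429.1, 215.5], [0.0, 0.0, 1.0]] [[0.245, -0.969, 0.009, -0.302], [-0.854, -0.22, -0.471, 0.471], [0.458, 0.108, -0.882, 0.801], [0.0, 0.0, 0.0, 1.0]]
{'t': 0.1, 'joints': array([ 9.72519227e-01,  2.07325696e-01,  1.54277985e+00,  9.31306974e-06,
        1.39349235e+00, -1.50489535e-01]), 'qd': array([ 0.00034908, -0.00083565, -0.00306792,  0.00044552,  0.00015016,
       -0.00155014]), 'joint_efforts': array([ 1.49485077e-04, -3.71865892e+01, -2.82292789e+01,  7.00357603e-02,
        3.10778059e-02, -1.34050219e-05]), 'position': array([0.24851458, 0.51765389, 0.16892696]), 'eef_rot': array([-3.70923044e-04,  2.22028585e-01,  9.75039641e-01, -9.31498505e-04]), 'ft_force': array([-0.57321107, -1.26947534, -0.01494563]), 'ft_torque': array([-0.04357132,  0.01941011, -0.00632106]), 'grasp_force': 0.0, 'opening': 0.09418697707017382}
```

View pics/top0.png

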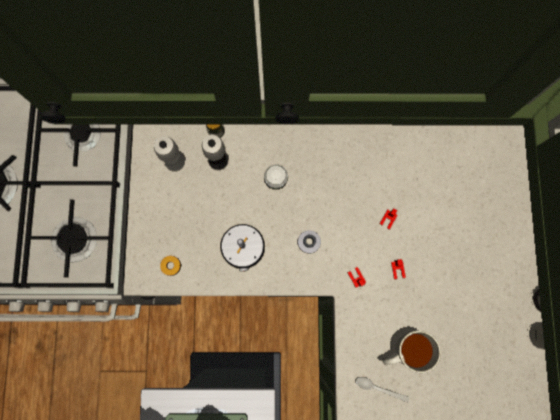

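View pics/side0.png

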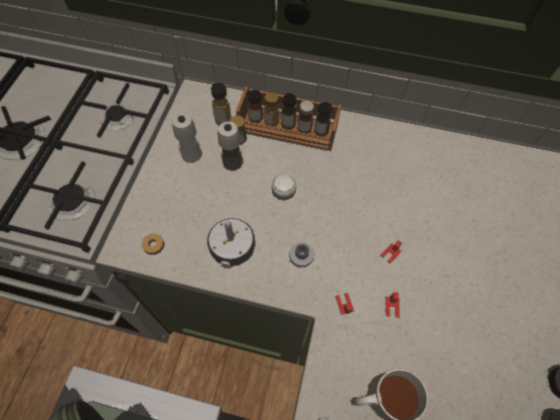

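Clip candidates in the top view are at (357,277), (398,269) and (389,217). The robot's left is image left, so the one at (357,277) fits. I'll confirm it in one enlarged crop, together with the mill, burr and spacer.

```bash
cat > h.py <<'E'
import numpy as np, cv2
from cell import ctrl
def ray(n,u,v,z):
    m=ctrl.camera_model(n);K=np.array(m["camera_matrix"]);E=np.array(m["extrinsics"])
    R,t=E[:3,:3],E[:3,3];c=-R.T@t;d=R.T@np.linalg.solve(K,[u,v,1.]);return c+d*(z-c[2])/d[2]
def proj(n,p):
    m=ctrl.camera_model(n);K=np.array(m["camera_matrix"]);E=np.array(m["extrinsics"])
    q=K@(E[:3,:3]@np.array(p,float)+E[:3,3]);return q[:2]/q[2]
def rectify(n,x0,y0,z,size,px):
    "orthophoto of plane z: image up=+x, left=+y; centre x0,y0"
    h=size/2;W=np.array([(x0+h,y0+h),(x0+h,y0-h),(x0-h,y0-h),(x0-h,y0+h)])
    src=np.float32([proj(n,[*w,z]) for w in W]);dst=np.float32([(0,0),(px,0),(px,px),(0,px)])
    return cv2.warpPerspective(cv2.cvtColor(ctrl.capture(n),cv2.COLOR_RGB2BGR),cv2.getPerspectiveTransform(src,dst),(px,px),flags=cv2.INTER_CUBIC)
E
python3 - <<'E'
from h import *
for nm,u,v,z in [("clip",357,277,.005),("clipB",398,269,.005),("clipC",389,217,.005),("burr",309,241,.038),("mill deck",242,245,.04),("spacer",170.5,265.5,.016),("timer",276,177,.04),("salt",165,146,.149),("pep",212,144,.149)]:
    print(nm,ray("top",u,v,z).round(4))
for nm,u,v,z in [("clip",345,304,.005),("burr",301.5,253,.025),("spacer",152.5,243,.012)]: print("s",nm,ray("side",u,v,z).round(4))
a=cv2.imread("pics/top0.png");b=cv2.imread("pics/side0.png")
r=lambda i,u,v,w,h:cv2.resize(i[v-h//2:v+h//2,u-w//2:u+w//2],(400,300),interpolation=cv2.INTER_CUBIC)
cv2.imwrite("pics/c1.png",np.vstack([np.hstack([r(a,375,250,112,84),r(a,242,245,56,42)]),np.hstack([r(b,232,238,64,48),r(a,309,241,56,42)])]))
E
```

```text
clip [ 0.4153 -0.362   0.005 ]
clipB [ 0.4352 -0.4642  0.005 ]
clipC [ 0.5662 -0.4471  0.005 ]
burr [ 0.5003 -0.2421  0.038 ]
mill deck [ 0.4899 -0.0789  0.04  ]
spacer [0.4418 0.098  0.016 ]
timer [ 0.6608 -0.1612  0.04  ]
salt [0.7052 0.0943 0.149 ]
pep [ 0.7102 -0.0138  0.149 ]
s clip [ 0.4136 -0.3632  0.005 ]
s burr [ 0.5001 -0.2442  0.025 ]
s spacer [0.4436 0.0996 0.012 ]
```

View pics/c1.png

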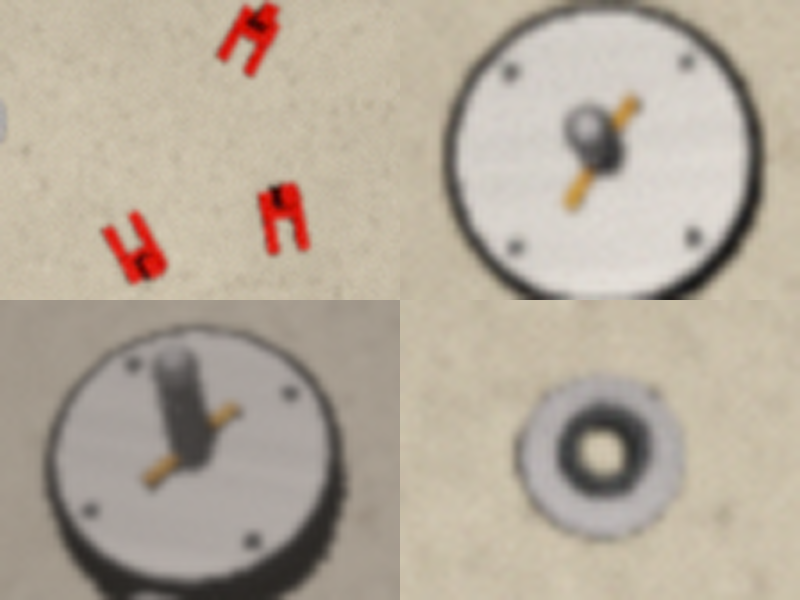

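The crop confirms it. The leftmost clip is at (357,277), its tab lies towards the lower right and its slot opens up-left. The brass bar is visible at both ends, (246.6,237.7) and (237.9,253.1), and the shaft tip is at about (240,241).

```bash
cat > m.py <<'E'
from h import *
from scipy.optimize import minimize
from itertools import product
for n,a,b,tip in [("top",(246.6,237.7),(237.9,253.1),(240.2,241.1)),("side",(238.1,230.8),(223.7,243.3),(227.9,223.2))]:
    A=ray(n,*a,.048);B=ray(n,*b,.048);d=A-B
    print(n,"bar mid",((A+B)/2).round(4),"len",np.linalg.norm(d).round(4),"yaw",np.degrees(np.arctan2(d[1],d[0])).round(1),"tip",ray(n,*tip,.115).round(4))
I={"top":cv2.imread("pics/top0.png"),"side":cv2.imread("pics/side0.png")}
box={"top":(335,255,45,45),"side":(325,284,42,42)}
S=4
def red(n):
    u,v,w,h=box[n];c=I[n][v:v+h,u:u+w].astype(int)
    m=((c[...,2]-c[...,1]>50)|(c.sum(2)<150)).astype(np.uint8)*255
    return cv2.resize(m,None,fx=S,fy=S,interpolation=cv2.INTER_LINEAR)/255.
T={n:red(n) for n in I}
boxes=[((-26,-5),(-15,15),(0,5)),((-5,18),(6,15),(0,5)),((-5,18),(-15,-6),(0,5)),((-28,-12),(-6,6),(0,34))]
def ren(n,p):
    x,y,a=p;c,s=np.cos(a),np.sin(a);u,v,w,h=box[n];m=np.zeros((h*S,w*S),np.uint8)
    for b in boxes:
        P=[proj(n,[x+(c*X-s*Y)/1e3,y+(s*X+c*Y)/1e3,Z/1e3]) for X,Y,Z in product(*b)]
        q=((np.array(P)-[u,v]+.5)*S*16).astype(np.int32)
        cv2.fillConvexPoly(m,cv2.convexHull(q),255,shift=4)
    return cv2.GaussianBlur(m,(0,0),S*.5)/255.
for ns in (["top"],["side"],["top","side"]):
    f=lambda p:sum(np.abs(ren(n,p)-T[n]).sum() for n in ns)
    best=min((minimize(f,[.415,-.362,a],method="Nelder-Mead",options=dict(initial_simplex=[[.415,-.362,a],[.422,-.362,a],[.415,-.355,a],[.415,-.362,a+.2]])) for a in np.radians([10,30,50])),key=lambda r:r.fun)
    print(ns,best.x[:2].round(4),np.degrees(best.x[2]).round(1),best.fun/sum(T[n].sum() for n in ns))
E
python3 m.py
cat > go.py <<'E'
# usage: go.py x y z yaw_deg(direction of tool y in world) -> shift cm in tool axes, turn about tool z
import sys
from h import *
from scipy.spatial.transform import Rotation as R
o=ctrl.get_obs();q=o["eef_rot"];M=R.from_quat([*q[1:],q[0]]).as_matrix()
x,y,z,a=map(float,sys.argv[1:5])
d=M.T@(np.array([x,y,z])-o["position"])*100
now=np.degrees(np.arctan2(M[1,1],M[0,1]));t=-((a-now+90)%180-90)
print("t",round(o["t"],2),"pos",o["position"].round(4),"yaw",now.round(1),"j6",o["joints"][5].round(2),"open",round(o["opening"],4),"F",o["ft_force"].round(1))
print("shift",d.round(2),"turnz",np.radians(t).round(3),"axes x",M[:2,0].round(3),"y",M[:2,1].round(3),"M33",M[:,2].round(4))
E
python3 go.py .5003 -.243 .12 90
python3 - <<'E'
import cv2
b=cv2.imread("pics/side0.png");cv2.imwrite("pics/c2.png",cv2.resize(b[236:272,278:326],(640,480),interpolation=cv2.INTER_CUBIC))
E
```

```text
top bar mid [ 0.488  -0.0801  0.048 ] len 0.0427 yaw -28.7 tip [ 0.4896 -0.0798  0.115 ]
side bar mid [ 0.4887 -0.0813  0.048 ] len 0.0442 yaw -30.5 tip [ 0.4894 -0.0802  0.115 ]
t 0.1 pos [0.2485 0.5177 0.1689] yaw 64.3 j6 -0.15 open 0.0942 F [-0.6 -1.3 -0. ]
shift [-55.63 -57.65   4.99] turnz -0.448 axes x [-0.901  0.433] y [0.433 0.901] M33 [-0.0011 -0.0017 -1.    ]Traceback (most recent call last):
  File "m.py", line 25, in <module>
    best=min((minimize(f,[.415,-.362,a],method="Nelder-Mead",options=dict(initial_simplex=[[.415,-.362,a],[.422,-.362,a],[.415,-.355,a],[.415,-.362,a+.2]])) for a in np.radians([10,30,50])),key=lambda r:r.fun)
  File "m.py", line 25, in <genexpr>
    best=min((minimize(f,[.415,-.362,a],method="Nelder-Mead",options=dict(initial_simplex=[[.415,-.362,a],[.422,-.362,a],[.415,-.355,a],[.415,-.362,a+.2]])) for a in np.radians([10,30,50])),key=lambda r:r.fun)
              ~~~~~~~~^^^^^^^^^^^^^^^^^^^^^^^^^^^^^^^^^^^^^^^^^^^^^^^^^^^^^^^^^^^^^^^^^^^^^^^^^^^^^^^^^^^^^^^^^^^^^^^^^^^^^^^^^^^^^^^^^^^^^^^^^^^^^^^^^^^^^^
    res = _minimize_neldermead(fun, x0, args, callback, bounds=bounds,
                               **options)
    fxr = func(xr)
    fx = function(np.copy(x), *(wrapper_args + args))
  File "m.py", line 24, in <lambda>
    f=lambda p:sum(np.abs(ren(n,p)-T[n]).sum() for n in ns)
               ~~~^^^^^^^^^^^^^^^^^^^^^^^^^^^^^^^^^^^^^^^^^
  File "m.py", line 24, in <genexpr>
    f=lambda p:sum(np.abs(ren(n,p)-T[n]).sum() for n in ns)
                          ~~~^^^^^
  File "m.py", line 19, in ren
    P=[proj(n,[x+(c*X-s*Y)/1e3,y+(s*X+c*Y)/1e3,Z/1e3]) for X,Y,Z in product(*b)]
       ~~~~^^^^^^^^^^^^^^^^^^^^^^^^^^^^^^^^^^^^^^^^^^^
  File "h.py", line 7, in proj
    m=ctrl.camera_model(n);K=np.array(m["camera_matrix"]);E=np.array(m["extrinsics"])
ValueError: time passes only in moves, steps and waits
```

View pics/c2.png

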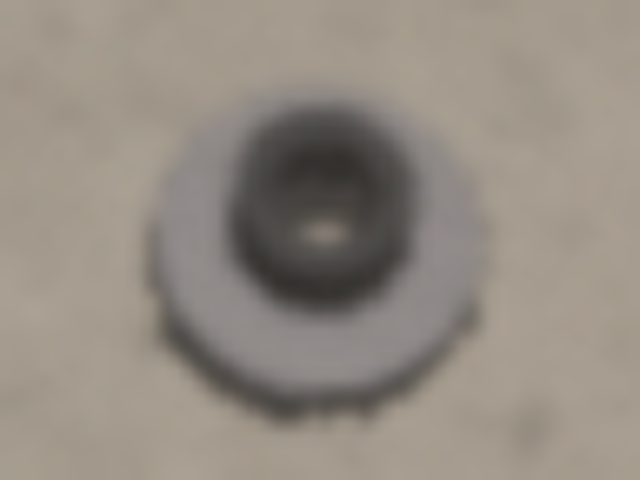

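The slots can't be made out in the burr crop (hub centre at about (302,252) in the side view), so I'll find them by feel. The clip fit failed on repeated camera_model calls, so I'm caching the calibration and running it again.

```bash
sed -i 's/^from cell import ctrl/from cell import ctrl\nfrom functools import lru_cache\ncam=lru_cache(None)(lambda n:ctrl.camera_model(n))/; s/m=ctrl.camera_model(n)/m=cam(n)/' h.py; python3 m.py; python3 go.py .5003 -.243 .17 60
```

```text
top bar mid [ 0.488  -0.0801  0.048 ] len 0.0427 yaw -28.7 tip [ 0.4896 -0.0798  0.115 ]
side bar mid [ 0.4887 -0.0813  0.048 ] len 0.0442 yaw -30.5 tip [ 0.4894 -0.0802  0.115 ]
['top'] [ 0.42   -0.3587] 29.2 0.10701276202282126
['side'] [ 0.4205 -0.3591] 28.4 0.3662533994994203
['top', 'side'] [ 0.4202 -0.3586] 28.4 0.23790047716428084
t 0.1 pos [0.2485 0.5177 0.1689] yaw 64.3 j6 -0.15 open 0.0942 F [-0.6 -1.3 -0. ]
shift [-5.563e+01 -5.766e+01 -1.000e-02] turnz 0.076 axes x [-0.901  0.433] y [0.433 0.901] M33 [-0.0011 -0.0017 -1.    ]
```

Emit:
{"op": "step_arm", "data": {
  "targets": "-1 -56 -57.5 2 0 0 0; -1 -56 -57.5 2 0 0 0; -1 -56 -57.5 2 0 0 0; -1 -56 -57.5 2 0 0 0; -1 -56 -57.5 2 0 0 0; -1 -56 -57.5 2 0 0 0; -1 -56 -57.5 2 0 0 0; -1 -56 -57.5 2 0 0 0; -1 -56 -57.5 2 0 0 0; -1 -56 -57.5 2 0 0 0; -1 -56 -57.5 2 0 0 0; -1 -56 -57.5 2 0 0 0; -1 -56 -57.5 2 0 0 0; -1 -56 -57.5 2 0 0 0; -1 -56 -57.5 2 0 0 0; -1 -56 -57.5 2 0 0 0; -1 -56 -57.5 2 0 0 0; -1 -56 -57.5 2 0 0 0; -1 -56 -57.5 2 0 0 0; -1 -56 -57.5 2 0 0 0",
  "force": 20
}}

```text
t: 1.77
position: [0.5055, -0.2481, 0.1492]
eef_rot: [0.0, 0.224, 0.975, -0.001]
ft_force: [-0.4, -0.7, 0.2]
opening: 0.0938
grasp_force: 0.0
```

```bash
python3 go.py .5003 -.243 .022 64
python3 - <<'E'
from h import *
t=cv2.imread("pics/top0.png");s=cv2.imread("pics/side0.png")
# ellipse of hub (dark) top view, spacer (orange) both views
for n,i,(u,v),z,f in [("top",t,(309,241),.038,"d"),("side",s,(301,250),.038,"d"),("top",t,(170,265),.016,"o"),("side",s,(152,243),.016,"o")]:
    c=i[v-16:v+16,u-16:u+16].astype(float); c=cv2.resize(c,None,fx=8,fy=8,interpolation=cv2.INTER_CUBIC)
    m=(c.sum(2)<270) if f=="d" else (c[...,2]-c[...,0]>70)
    k=max(cv2.findContours(m.astype(np.uint8),0,2)[0],key=cv2.contourArea);(x,y),ax,_=cv2.fitEllipse(cv2.convexHull(k))
    U,V=(x+.5)/8-.5+u-16,(y+.5)/8-.5+v-16
    print(n,f,round(U,1),round(V,1),np.round(np.array(ax)/8,1),[ray(n,U,V,zz).round(4)[:2].tolist() for zz in (z,z/2)])
E
```

```text
t 1.77 pos [ 0.5055 -0.2481  0.1492] yaw 64.1 j6 -1.73 open 0.0938 F [-0.4 -0.7  0.2]
shift [ 0.71  0.25 12.72] turnz 0.002 axes x [-0.9    0.437] y [0.437 0.9  ] M33 [ 3.0e-04 -2.3e-03 -1.0e+00]
top d 309.1 240.7 [11.9 12.4] [[0.5011, -0.2423], [0.5037, -0.2435]]
side d 301.6 251.6 [13.7 14.9] [[0.498, -0.2441], [0.5063, -0.2435]]
top o 169.7 265.1 [20.1 20.6] [[0.4428, 0.1001], [0.4435, 0.1018]]
side o 151.9 242.7 [17.4 20.3] [[0.4425, 0.0996], [0.4454, 0.1028]]
```

Emit:
{"op": "step_arm", "data": {
  "targets": "-0.5 0.7 0.25 4 0 0 0; -0.4 0.7 0.25 8 0 0 0; -0.4 0.7 0.25 11 0 0 0; -0.4 0.7 0.25 12.5 0 0 0; -0.4 0.7 0.25 12.7 0 0 0; -0.4 0.7 0.25 12.7 0 0 0; 1 0.7 0.25 12.7 0 0 0; 1 0.7 0.25 12.7 0 0 0; 1 0.7 0.25 12.7 0 0 0; 1 0.7 0.25 12.7 0 0 0; 1 0.7 0.25 12.7 0 0 0; 1 0.7 0.25 12.7 0 0 0; 1 0.7 0.25 12.7 0 0 0",
  "force": 15
}}

```text
t: 2.85
position: [0.4997, -0.2373, 0.0233]
eef_rot: [0.0, 0.222, 0.975, -0.0]
ft_force: [0.7, -0.5, -0.5]
opening: 0.0223
grasp_force: 0.0
```

```bash
python3 - <<'E'
from h import *
ims=[]
for n,(u,v) in (("top",(309,240)),("side",(302,250))):
    i=cv2.cvtColor(ctrl.capture(n),cv2.COLOR_RGB2BGR);ims.append(cv2.resize(i[v-60:v+60,u-40:u+40],(400,600),interpolation=cv2.INTER_CUBIC))
cv2.imwrite("pics/g1.png",np.hstack(ims))
E
python3 go.py .5005 -.243 .022 64
```

```text
t 2.95 pos [ 0.4996 -0.2372  0.023 ] yaw 64.3 j6 -1.72 open 0.0142 F [0.5 0.3 0.1]
shift [-0.34 -0.48  0.1 ] turnz 0.006 axes x [-0.901  0.433] y [0.433 0.901] M33 [ 0. -0. -1.]
```

View pics/g1.png

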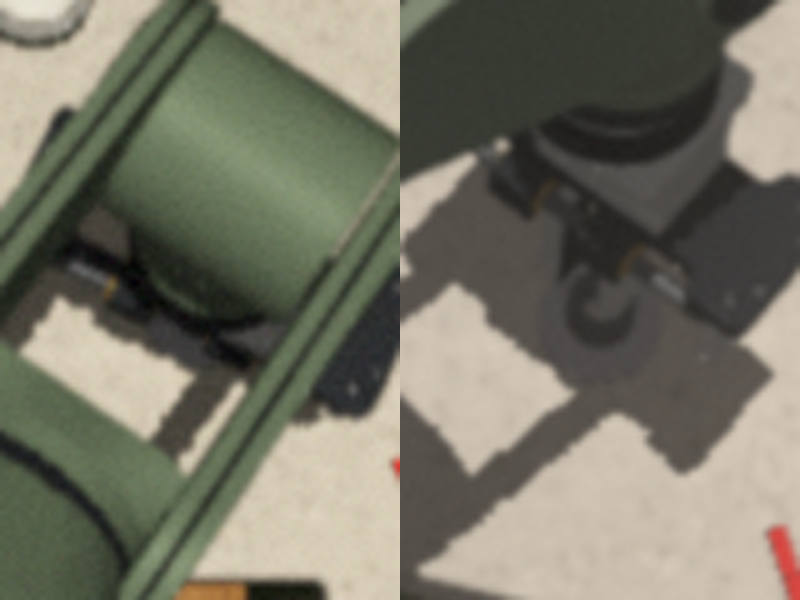

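The burr is unmoved at (302,252) in the side view. The fingers are closing beyond or above it, with tips near (297,244), so I'll compare that with where the reported TCP should appear.

Run:
```python
from h import *
p=ctrl.get_obs()["position"]
for n in("side","top"):
  for z in (0,.019,.05,.10): print(n,z,proj(n,p+[0,0,z]).round(1))
  for q in ((.5005,-.243,.038),(.5005,-.243,.018),(.5005,-.243,0)): print("burr",proj(n,q).round(1))
i=cv2.cvtColor(ctrl.capture("side"),cv2.COLOR_RGB2BGR)
c=cv2.resize(i[210:280,255:345],(800,622),interpolation=cv2.INTER_CUBIC)[:600]
c=cv2.convertScaleAbs(c,alpha=2.2,beta=20);cv2.imwrite("pics/g2.png",c)
o=ctrl.get_obs();print(o["opening"],o["grasp_force"])
```

```text
side 0 [298.4 252.8]
side 0.019 [298.9 249.5]
side 0.05 [299.7 243.9]
side 0.1 [301. 234.]
burr [301.4 250.5]
burr [300.8 253.9]
burr [300.4 256.9]
top 0 [306.6 242.1]
top 0.019 [307.1 241.1]
top 0.05 [307.9 239.4]
top 0.1 [309.2 236.4]
burr [309.4 240.9]
burr [308.9 242. ]
burr [308.4 242.9]
0.010708643495572958 0.0
```

View pics/g2.png

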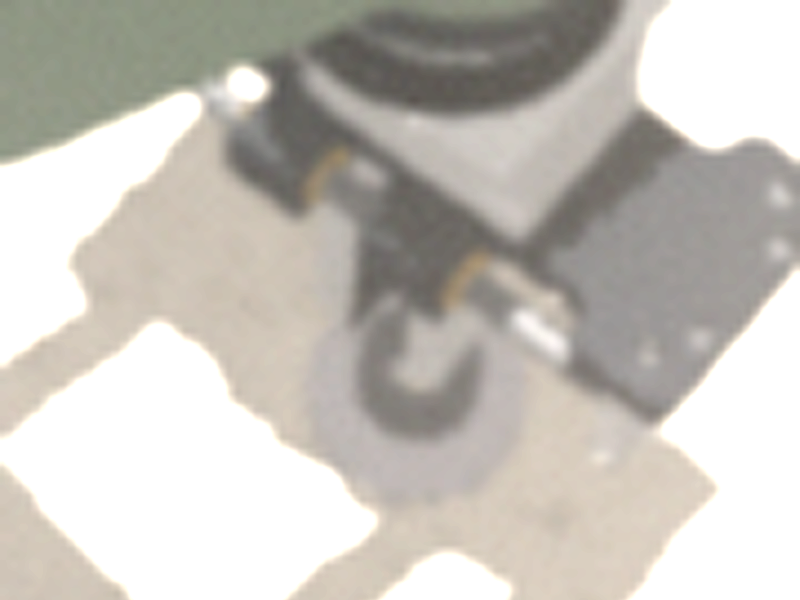

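Emit:
{"op": "step_arm", "data": {
  "targets": "-1 0 0 0 0 0 0; -1 0 0 0 0 0 0; -1 0 0 0 0 0 0; -1 0 0 0 0 0 0; -1 -0.35 -0.5 0 0 0 0; -1 -0.35 -0.5 0 0 0 0; -1 -0.35 -0.5 0.5 0 0 0; -1 -0.35 -0.5 1 0 0 0; -1 -0.35 -0.5 1.4 0 0 0; -1 -0.35 -0.5 1.4 0 0 0; 1 -0.35 -0.5 1.4 0 0 0; 1 -0.35 -0.5 1.4 0 0 0; 1 -0.35 -0.5 1.4 0 0 0; 1 -0.35 -0.5 1.4 0 0 0; 1 -0.35 -0.5 1.4 0 0 0; 1 -0.35 -0.5 1.4 0 0 0; 1 -0.35 -0.5 1.4 0 0 0; 1 -0.35 -0.5 1.4 0 0 0; 1 -0.35 -0.5 1.4 0 0 0",
  "force": 15
}}

```text
t: 4.58
position: [0.5006, -0.2432, 0.009]
eef_rot: [0.0, 0.222, 0.975, -0.0]
ft_force: [0.2, -0.9, -0.3]
opening: 0.0207
grasp_force: 0.0
```

Run:
```python
from h import *
i=cv2.cvtColor(ctrl.capture("side"),cv2.COLOR_RGB2BGR)
c=cv2.resize(i[210:280,255:345],(800,622),interpolation=cv2.INTER_CUBIC)[:600]
c=cv2.convertScaleAbs(c,alpha=2.2,beta=20);cv2.imwrite("pics/g3.png",c)
o=ctrl.get_obs();print(o["opening"],o["grasp_force"],o["position"],o["joints"].round(3),proj("side",o["position"]))
```

```text
0.016329822371408086 0.0 [ 0.50055817 -0.24323113  0.00897889] [-0.608  0.353  1.72  -0.     1.068 -1.731] [300.71184258 255.43695254]
```

View pics/g3.png

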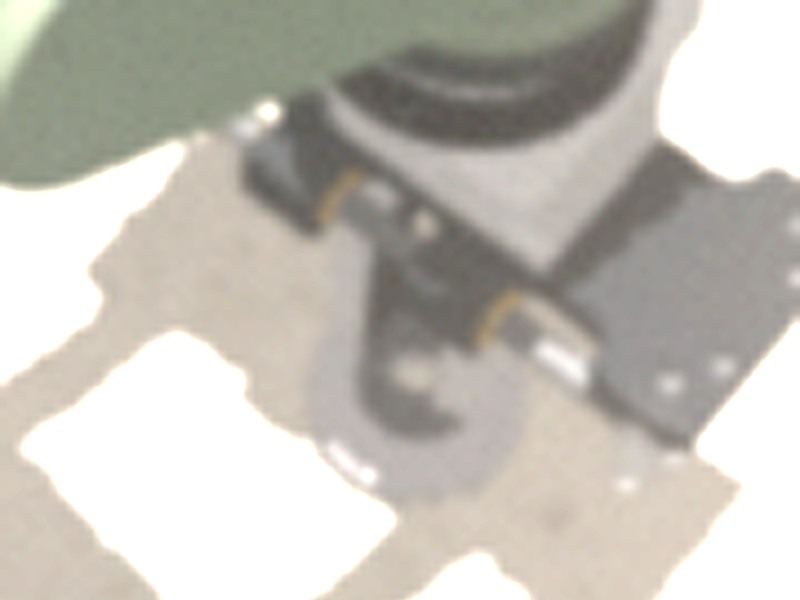

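Run:
```python
from h import *
p=ctrl.get_obs()["position"]
X=np.array([-.901,.433,0]);Y=np.array([.433,.901,0])
for z in (.10,.12,.14,.16): print(z,[((proj("side",[*(p-.0885*Y+s*.0375*X)[:2],z])-[255,210])/.1125).round(0).tolist() for s in (1,-1)])
print("burr hub L/R",[((proj("side",[*(np.array([.5005,-.243,0])+s*.016*Y)[:2],.028])-[255,210])/.1125).round(0).tolist() for s in (1,-1)])
o=ctrl.get_obs();print(o["opening"],o["t"])
```

```text
0.1 [[631.0, 595.0], [820.0, 365.0]]
0.12 [[641.0, 565.0], [834.0, 331.0]]
0.14 [[651.0, 533.0], [847.0, 295.0]]
0.16 [[662.0, 500.0], [862.0, 258.0]]
burr hub L/R [[361.0, 338.0], [459.0, 412.0]]
0.016329822371408086 4.6333
```

Emit:
{"op": "step_arm", "data": {
  "targets": "1 0 0 0 0 0 0; 1 0 0 0 0 0 0; 1 0 0 0 0 0 0"
}}

```text
t: 4.88
position: [0.5005, -0.2432, 0.0089]
eef_rot: [-0.0, 0.222, 0.975, 0.0]
ft_force: [0.1, -0.5, 0.2]
opening: 0.0008
grasp_force: 0.0
```

The fingers shut completely without touching the burr, so the true tip is well above the reported z. I'll mark the expected tip positions in both views to measure the offset.

Run:
```python
from h import *
p=ctrl.get_obs()["position"];ims=[]
for n,(u,v) in (("top",(305,235)),("side",(300,240))):
    i=cv2.cvtColor(ctrl.capture(n),cv2.COLOR_RGB2BGR);cv2.imwrite(f"pics/shut_{n}.png",i)
    S=8
    c=cv2.resize(i[v-37:v+38,u-25:u+25],(400,600),interpolation=cv2.INTER_CUBIC);c=cv2.convertScaleAbs(c,alpha=2.2,beta=15)
    for z in (0,.03,.06,.09):
        q=(proj(n,p+[0,0,z])-[u-25,v-37]+.5)*S;cv2.drawMarker(c,tuple(int(a) for a in q),(255,0,255),0,9,1)
    ims.append(c)
cv2.imwrite("pics/g4.png",np.hstack(ims))
```

```text
(no output)
```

View pics/g4.png

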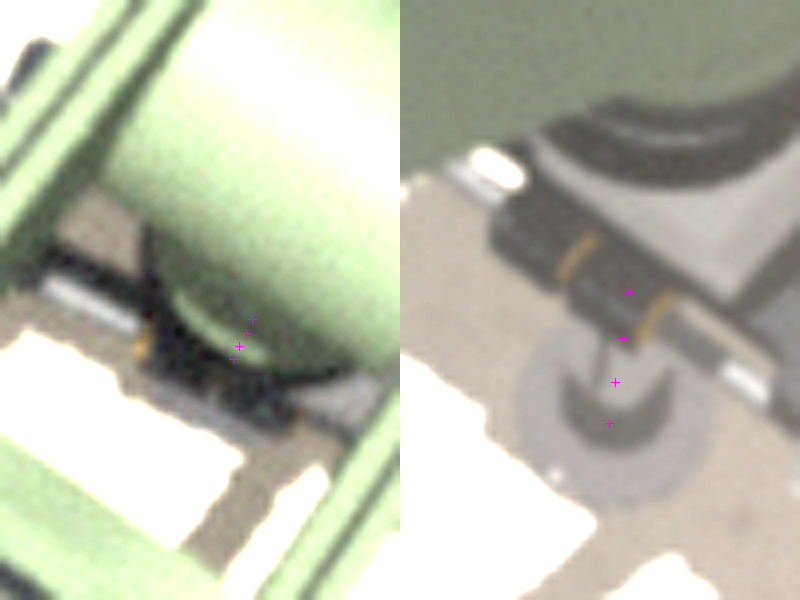

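The shut tips end near (605,395) in the side half, about 3 cm above the reported TCP, just over the hub top. I'll measure that offset by lightly touching the hub top.

Emit:
{"op": "step_arm", "data": {
  "targets": "1 0 0 0.2 0 0 0; 1 0 0 0.4 0 0 0; 1 0 0 0.4 0 0 0"
}}

```text
t: 5.23
position: [0.5001, -0.2429, 0.0044]
eef_rot: [-0.0, 0.222, 0.975, 0.0]
ft_force: [-0.1, 0.5, 0.2]
opening: 0.0005
grasp_force: 0.0
```

Emit:
{"op": "step_arm", "data": {
  "targets": "1 0 0 0.2 0 0 0; 1 0 0 0.4 0 0 0; 1 0 0 0.4 0 0 0"
}}

```text
t: 5.48
position: [0.5009, -0.2434, 0.0021]
eef_rot: [0.0, 0.222, 0.975, -0.0]
ft_force: [-2.0, 1.6, 8.3]
opening: 0.0003
grasp_force: 4.2
```

```bash
python3 go.py .5005 -.243 0 64
```

```text
t 5.48 pos [ 0.5009 -0.2434  0.0021] yaw 64.4 j6 -1.73 open 0.0003 F [-2.   1.6  8.3]
shift [0.05 0.02 0.21] turnz 0.006 axes x [-0.901  0.433] y [0.433 0.901] M33 [ 1.e-04 -2.e-04 -1.e+00]
```

Emit:
{"op": "step_arm", "data": {
  "targets": "-0.5 0 0 -1 0 0 0; -0.5 0 0 -1 0 0 0; -0.5 0 0 -1 0 0 0; -0.5 0 0 -1 0 0 0; -0.5 0 0 -1 0 0 0; -0.5 0 0 -1 0 0 0; -0.5 0 0 -1 0 0 0; -0.5 0 0 -0.5 0 0 0; -0.5 0 0 0 0 0 0; -0.5 0 0 0.3 0 0 0; -0.5 0 0 0.5 0 0 0; -0.5 0 0 0.5 0 0 0"
}}

```text
t: 6.48
position: [0.4999, -0.2427, -0.005]
eef_rot: [-0.001, 0.222, 0.975, 0.0]
ft_force: [0.1, 0.7, 0.5]
opening: 0.0706
grasp_force: 0.0
```

```bash
python3 go.py .5005 -.243 -.015 64
```

```text
t 6.48 pos [ 0.4999 -0.2427 -0.005 ] yaw 64.3 j6 -1.73 open 0.0706 F [0.1 0.7 0.5]
shift [-0.07  0.    1.  ] turnz 0.006 axes x [-0.901  0.433] y [0.433 0.901] M33 [-0.0015  0.001  -1.    ]
```

Emit:
{"op": "step_arm", "data": {
  "targets": "-0.5 -0.05 0 0.5 0 0 0; -0.5 -0.05 0 0.8 0 0 0; -0.5 -0.05 0 0.9 0 0 0; 1 -0.05 0 0.9 0 0 0; 1 -0.05 0 0.9 0 0 0; 1 -0.05 0 0.9 0 0 0; 1 -0.05 0 0.9 0 0 0; 1 -0.05 0 0.9 0 0 0; 1 -0.05 0 0.9 0 0 0; 1 -0.05 0 0.9 0 0 0",
  "force": 20
}}

```text
t: 7.32
position: [0.5011, -0.2435, -0.0129]
eef_rot: [0.0, 0.222, 0.975, -0.0]
ft_force: [-0.4, -0.3, 0.2]
opening: 0.0313
grasp_force: 20.0
```

Gripped the hub at 31 mm. The true tip is about 36 mm above the reported TCP. Lifting and moving above the shaft.

Emit:
{"op": "step_arm", "data": {
  "targets": "1 0 0 -4 0 0 0; 1 0 0 -8 0 0 0; 1 0 0 -11 0 0 0; 1 2 3.5 -13 0 0 0; 1 4 7 -13 0 0 0; 1 6 10.5 -13 0 0 0; 1 7.8 13.6 -13 0 0 0; 1 8.15 14.2 -13 0 0 0; 1 8.15 14.2 -13 0 0 0; 1 8.15 14.2 -13 0 0 0; 1 8.15 14.2 -13 0 0 0; 1 8.15 14.2 -13 0 0 0"
}}

```text
t: 8.32
position: [0.4892, -0.0816, 0.1168]
eef_rot: [-0.0, 0.223, 0.975, -0.0]
ft_force: [-0.4, 0.7, -2.7]
opening: 0.0312
grasp_force: 20.0
```

```bash
python3 go.py .489 -.080 .106 64
python3 - <<'E'
from h import *
o=ctrl.get_obs();print(o["opening"],o["grasp_force"],o["ft_force"],o["ft_torque"])
ims=[]
for n,z in (("top",.03),("side",.03)):
    i=cv2.cvtColor(ctrl.capture(n),cv2.COLOR_RGB2BGR);u,v=proj(n,[.489,-.08,.12]).astype(int)
    c=cv2.resize(i[v-37:v+38,u-25:u+25],(400,600),interpolation=cv2.INTER_CUBIC);ims.append(cv2.convertScaleAbs(c,alpha=2,beta=10))
    print(n,u,v)
cv2.imwrite("pics/g5.png",np.hstack(ims))
E
```

```text
t 8.32 pos [ 0.4892 -0.0816  0.1168] yaw 64.2 j6 -1.46 open 0.0312 F [-0.4  0.7 -2.7]
shift [0.09 0.14 1.08] turnz 0.004 axes x [-0.901  0.435] y [0.435 0.901] M33 [-1.e-04 -5.e-04 -1.e+00]
0.0312154398244634 19.9995403457433 [-0.43589732  0.65766342 -2.70593264] [-4.70671434e-02 -1.96017847e-05 -1.19568967e-03]
top 240 241
side 227 222
```

View pics/g5.png

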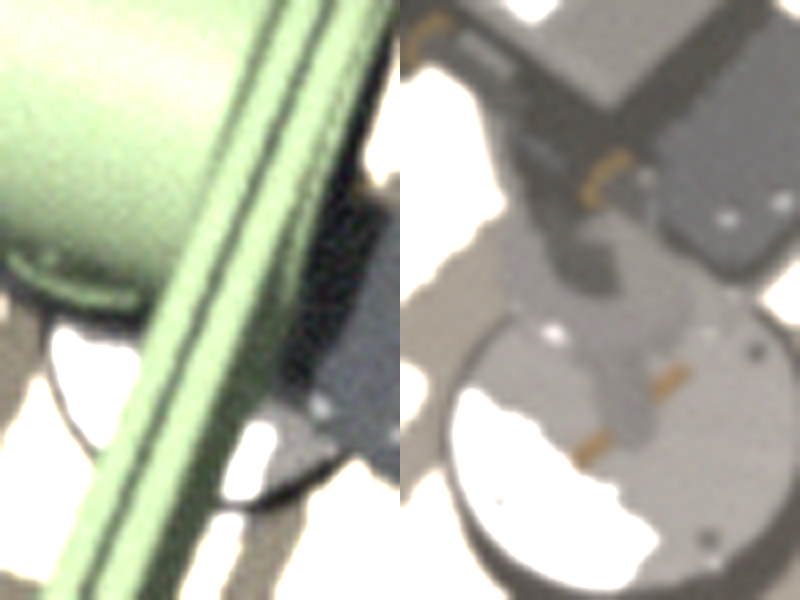

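The burr hangs over the shaft: disc at about (600,290) in the side half, shaft directly below it, bar visible on the deck. Lowering in stages and watching the force.

Emit:
{"op": "step_arm", "data": {
  "targets": "1 0 0 0.5 0 0 0; 1 0 0 1 0 0 0; 1 0 0 1 0 0 0"
}}

```text
t: 8.67
position: [0.4878, -0.0802, 0.1054]
eef_rot: [-0.001, 0.222, 0.975, 0.0]
ft_force: [-0.6, 0.6, -2.5]
opening: 0.031
grasp_force: 20.0
```

```bash
python3 go.py .489 -.080 .095 64
```

```text
t 8.67 pos [ 0.4878 -0.0802  0.1054] yaw 64.3 j6 -1.46 open 0.031 F [-0.6  0.6 -2.5]
shift [-0.1   0.06  1.04] turnz 0.005 axes x [-0.901  0.434] y [0.434 0.901] M33 [-2.7e-03  9.0e-04 -1.0e+00]
```

Emit:
{"op": "step_arm", "data": {
  "targets": "1 -0.1 0.05 0.3 0 0 0; 1 -0.1 0.05 0.6 0 0 0; 1 -0.1 0.05 0.9 0 0 0; 1 -0.1 0.05 1.2 0 0 0; 1 -0.1 0.05 1.5 0 0 0; 1 -0.1 0.05 1.5 0 0 0"
}}

```text
t: 9.17
position: [0.4895, -0.0798, 0.0911]
eef_rot: [-0.001, 0.222, 0.975, 0.0]
ft_force: [-0.5, 0.9, -2.4]
opening: 0.0315
grasp_force: 20.0
```

Emit:
{"op": "step_arm", "data": {
  "targets": "1 0 0 0.8 0 0 0; 1 0 0 1.6 0 0 0; 1 0 0 2.4 0 0 0; 1 0 0 3.2 0 0 0; 1 0 0 4 0 0 0; 1 0 0 4.8 0 0 0; 1 0 0 4.8 0 0 0"
}}

```text
t: 9.75
position: [0.4885, -0.0795, 0.0415]
eef_rot: [-0.002, 0.222, 0.975, 0.0]
ft_force: [-1.6, 3.0, -4.1]
opening: 0.0306
grasp_force: 20.0
```

```bash
python3 go.py .489 -.080 .035 64
```

```text
t 9.75 pos [ 0.4885 -0.0795  0.0415] yaw 64.3 j6 -1.46 open 0.0306 F [-1.6  3.  -4.1]
shift [-0.07 -0.03  0.65] turnz 0.006 axes x [-0.901  0.433] y [0.433 0.901] M33 [-0.0033  0.0013 -1.    ]
```

Emit:
{"op": "step_arm", "data": {
  "targets": "1 0 0 0.4 0 0 0; 1 0 0 0.7 0 0 0; 1 0 0 0.9 0 0 0; 1 0 0 0.9 0 0 0"
}}

```text
t: 10.08
position: [0.4889, -0.0793, 0.0341]
eef_rot: [-0.001, 0.222, 0.975, 0.0]
ft_force: [-4.0, 3.5, -3.3]
opening: 0.0309
grasp_force: 20.0
```

```bash
cat > s.py <<'E'
from h import *
o=ctrl.get_obs();q=o["eef_rot"]
print("t",round(o["t"],2),"z",o["position"].round(4),"yaw",round(np.degrees(2*np.arctan2(q[2],q[1]))-90,1),"j6",o["joints"][5].round(2),"F",o["ft_force"].round(1),"T",o["ft_torque"].round(2),"open",round(o["opening"],4))
E
python3 s.py
```

```text
t 10.08 z [ 0.4889 -0.0793  0.0341] yaw 64.3 j6 -1.46 F [-4.   3.5 -3.3] T [0.59 0.62 0.  ] open 0.0309
```

Emit:
{"op": "step_arm", "data": {
  "targets": "1 0.1 0.03 0 0 0 0; 1 0.1 0.03 0.2 0 0 0; 1 0.1 0.03 0.3 0 0 0; 1 0.1 0.03 0.3 0 0 0"
}}

```text
t: 10.42
position: [0.4891, -0.0793, 0.0319]
eef_rot: [-0.0, 0.222, 0.975, 0.0]
ft_force: [-4.6, 3.3, -1.0]
opening: 0.0306
grasp_force: 20.0
```

```bash
python3 s.py
```

```text
t 10.42 z [ 0.4891 -0.0793  0.0319] yaw 64.3 j6 -1.46 F [-4.6  3.3 -1. ] T [ 0.56  0.75 -0.03] open 0.0306
```

Emit:
{"op": "step_arm", "data": {
  "targets": "1 0.1 0 0 0 0 0; 1 0.1 0 0.15 0 0 0; 1 0.1 0 0.2 0 0 0; 1 0.1 0 0.2 0 0 0"
}}

```text
t: 10.75
position: [0.489, -0.0793, 0.0301]
eef_rot: [0.001, 0.222, 0.975, -0.0]
ft_force: [-1.6, 1.9, -0.8]
opening: 0.0307
grasp_force: 20.0
```

```bash
python3 s.py
```

```text
t 10.75 z [ 0.489  -0.0793  0.0301] yaw 64.3 j6 -1.46 F [-1.6  1.9 -0.8] T [0.23 0.4  0.01] open 0.0307
```

Emit:
{"op": "step_arm", "data": {
  "targets": "1 0.05 0 0.15 0 0 0; 1 0.05 0 0.3 0 0 0; 1 0.05 0 0.3 0 0 0; 1 0.05 0 0.3 0 0 0"
}}

```text
t: 11.08
position: [0.4893, -0.0791, 0.0279]
eef_rot: [0.001, 0.222, 0.975, -0.0]
ft_force: [-1.6, 2.2, 3.9]
opening: 0.0307
grasp_force: 20.0
```

```bash
python3 s.py
```

```text
t 11.08 z [ 0.4893 -0.0791  0.0279] yaw 64.3 j6 -1.46 F [-1.6  2.2  3.9] T [ 0.32  0.38 -0.04] open 0.0307
```

Emit:
{"op": "step_arm", "data": {
  "targets": "1 0.05 0 0 0 0 0.05; 1 0.05 0 0 0 0 0.1; 1 0.05 0 0 0 0 0.15; 1 0.05 0 0 0 0 0.2; 1 0.05 0 0 0 0 0.2",
  "force": 12
}}

```text
t: 11.5
position: [0.4895, -0.0791, 0.0277]
eef_rot: [0.002, 0.319, 0.948, 0.0]
ft_force: [-0.1, 0.8, 0.3]
opening: 0.0311
grasp_force: 12.0
```

```bash
python3 s.py
```

```text
t 11.5 z [ 0.4895 -0.0791  0.0277] yaw 52.8 j6 -1.26 F [-0.1  0.8  0.3] T [ 0.08 -0.17 -0.  ] open 0.0311
```

Emit:
{"op": "step_arm", "data": {
  "targets": "1 0 0 0.1 0 0 0.05; 1 0 0 0.2 0 0 0.1; 1 0 0 0.2 0 0 0.15; 1 0 0 0.2 0 0 0.2; 1 0 0 0.2 0 0 0.2"
}}

```text
t: 11.92
position: [0.49, -0.0796, 0.0266]
eef_rot: [0.003, 0.411, 0.912, -0.0]
ft_force: [0.1, 0.6, 5.7]
opening: 0.0321
grasp_force: 12.0
```

```bash
python3 s.py
```

```text
t 11.92 z [ 0.49   -0.0796  0.0266] yaw 41.5 j6 -1.06 F [0.1 0.6 5.7] T [0.14 0.02 0.19] open 0.0321
```

Emit:
{"op": "step_arm", "data": {
  "targets": "1 0 0 0 0 0 -0.04; 1 0 0 0 0 0 -0.08; 1 0 0 0 0 0 -0.08"
}}

```text
t: 12.17
position: [0.4901, -0.0797, 0.0266]
eef_rot: [0.003, 0.373, 0.928, -0.0]
ft_force: [0.1, 0.1, 5.8]
opening: 0.0314
grasp_force: 12.0
```

```bash
python3 s.py
```

```text
t 12.17 z [ 0.4901 -0.0797  0.0266] yaw 46.2 j6 -1.14 F [0.1 0.1 5.8] T [ 0.06  0.03 -0.03] open 0.0314
```

Emit:
{"op": "step_arm", "data": {
  "targets": "1 0 0 0 0 0 -0.05; 1 0 0 0 0 0 -0.1; 1 0 0 0 0 0 -0.15; 1 0 0 0 0 0 -0.15"
}}

```text
t: 12.5
position: [0.4902, -0.0799, 0.0266]
eef_rot: [0.003, 0.302, 0.953, -0.0]
ft_force: [0.5, 0.7, 5.0]
opening: 0.0316
grasp_force: 12.0
```

```bash
python3 s.py
```

```text
t 12.5 z [ 0.4902 -0.0799  0.0266] yaw 54.8 j6 -1.29 F [0.5 0.7 5. ] T [0.05 0.01 0.  ] open 0.0316
```

Emit:
{"op": "step_arm", "data": {
  "targets": "1 0 0 0 0 0 -0.05; 1 0 0 0 0 0 -0.1; 1 0 0 0 0 0 -0.15; 1 0 0 0 0 0 -0.15"
}}

```text
t: 12.83
position: [0.4904, -0.0796, 0.0264]
eef_rot: [0.003, 0.231, 0.973, -0.0]
ft_force: [1.4, 0.4, 4.4]
opening: 0.0307
grasp_force: 12.0
```

```bash
python3 s.py
```

```text
t 12.83 z [ 0.4904 -0.0796  0.0264] yaw 63.3 j6 -1.44 F [1.4 0.4 4.4] T [ 0.06 -0.33  0.02] open 0.0307
```

Emit:
{"op": "step_arm", "data": {
  "targets": "1 0 0 0 0 0 0.1; 1 0 0 0 0 0 0.2; 1 0 0 0 0 0 0.3; 1 0 0 0 0 0 0.3"
}}

```text
t: 13.17
position: [0.4897, -0.0794, 0.0263]
eef_rot: [0.002, 0.376, 0.927, -0.0]
ft_force: [-0.3, 0.9, 5.9]
opening: 0.0317
grasp_force: 12.0
```

```bash
python3 s.py
```

```text
t 13.17 z [ 0.4897 -0.0794  0.0263] yaw 45.9 j6 -1.14 F [-0.3  0.9  5.9] T [ 0.09 -0.04  0.17] open 0.0317
```

Emit:
{"op": "step_arm", "data": {
  "targets": "1 0 0 0.05 0 0 0.06; 1 0 0 0.05 0 0 0.12; 1 0 0 0.05 0 0 0.18; 1 0 0 0.05 0 0 0.24; 1 0 0 0.05 0 0 0.24"
}}

```text
t: 13.58
position: [0.4899, -0.0796, 0.026]
eef_rot: [0.002, 0.483, 0.875, 0.0]
ft_force: [1.0, -0.7, 6.0]
opening: 0.0323
grasp_force: 12.0
```

```bash
python3 s.py
```

```text
t 13.58 z [ 0.4899 -0.0796  0.026 ] yaw 32.2 j6 -0.9 F [ 1.  -0.7  6. ] T [-0.1  -0.05  0.1 ] open 0.0323
```

Emit:
{"op": "step_arm", "data": {
  "targets": "-0.2 0 0 0 0 0 0; -0.2 0 0 0 0 0 0; -0.2 0 0 0 0 0 0; -0.2 0 0 -2 0 0 0; -0.2 0 0 -5 0 0 0; -0.2 0 0 -9 0 0 0; -0.2 0 0 -12 0 0 0; -0.2 4 1.2 -12 0 0 0; -0.2 8 2.5 -12 0 0 0; -0.2 12 3.8 -12 0 0 0; -0.2 16 5 -12 0 0 0; -0.2 17.7 5.6 -12 0 0 0; -0.2 17.7 5.6 -12 0 0 0; -0.2 17.7 5.6 -12 0 0 0; -0.2 17.7 5.6 -12 0 0 0"
}}

```text
t: 14.83
position: [0.4406, 0.1002, 0.1442]
eef_rot: [0.0, 0.483, 0.876, -0.0]
ft_force: [0.2, -0.5, 0.7]
opening: 0.0562
grasp_force: 0.0
```

```bash
python3 go.py .443 .100 -.031 32
python3 - <<'E'
from h import *
cv2.imwrite("pics/b_top.png",cv2.cvtColor(ctrl.capture("top"),cv2.COLOR_RGB2BGR));cv2.imwrite("pics/b_side.png",cv2.cvtColor(ctrl.capture("side"),cv2.COLOR_RGB2BGR))
ims=[]
for n in ("top","side"):
    i=cv2.imread(f"pics/b_{n}.png");u,v=proj(n,[.489,-.08,.06]).astype(int)
    c=cv2.resize(i[v-25:v+25,u-25:u+25],(400,400),interpolation=cv2.INTER_CUBIC);c=cv2.convertScaleAbs(c,alpha=1.6,beta=10)
    for zd,col in ((0.,(255,0,255)),(.008,(0,255,0))):
        for r,z in ((.029,.058+zd),(.016,.078+zd)):
            P=np.array([(proj(n,[.489+r*np.cos(a),-.08+r*np.sin(a),z])-[u-25,v-25]+.5)*8 for a in np.linspace(0,6.28,25)]).astype(int)
            for p in P: c[p[1]%400,p[0]%400]=col
    ims.append(c)
cv2.imwrite("pics/g6.png",np.hstack(ims))
E
```

```text
t 14.83 pos [0.4406 0.1002 0.1442] yaw 32.3 j6 -0.53 open 0.0562 F [ 0.2 -0.5  0.7]
shift [-0.14  0.21 17.52] turnz 0.004 axes x [-0.534  0.846] y [0.846 0.534] M33 [-3.e-04 -9.e-04 -1.e+00]
```

View pics/g6.png

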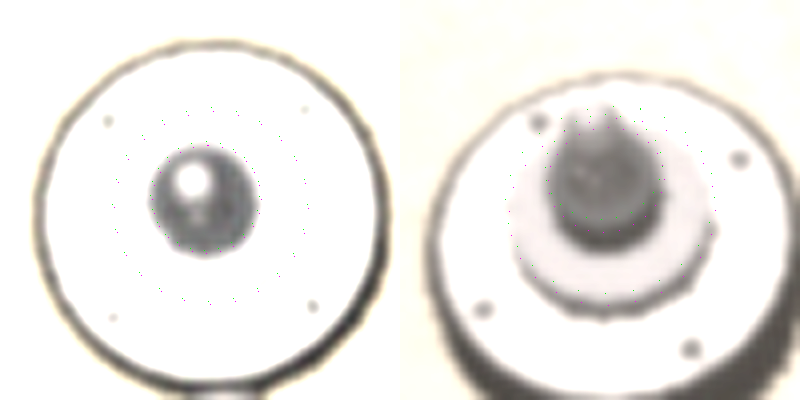

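The burr sits centred round the shaft and the whole drum is visible. The markers lie close to the seated outline, but an 8 mm height difference is only about 1.4 px. I'll check it numerically with the intensity profile on the front of the burr.

Run:
```python
from h import *
E=np.array(cam("side")["extrinsics"]);c=-E[:3,:3].T@E[:3,3];ax=np.array([.489,-.080])
d=(c[:2]-ax);d/=np.linalg.norm(d)
i=cv2.imread("pics/b_side.png").astype(np.float32).mean(2)
for zd in (0,.008):
    print(zd,{k:proj("side",[*(ax+r*d),z+zd]).round(1).tolist() for k,r,z in (("hubtop",.016,.078),("hubbot",.016,.058),("disctop",.029,.058),("discbot",.029,.040))})
a=proj("side",[*(ax+.016*d),.09]);b=proj("side",[*(ax+.06*d),.04])
n=int(abs(b[1]-a[1])*2)
for k in range(n+1):
    p=a+(b-a)*k/n;v=cv2.remap(i,np.float32([[p[0]]]),np.float32([[p[1]]]),cv2.INTER_LINEAR)[0,0];print(f"{p[1]:.1f}:{v:.0f}",end=" ")
# reference: drum deck centre check, loose burr before: same profile at its place
ax2=np.array([.5005,-.243]);j=cv2.imread("pics/side0.png").astype(np.float32).mean(2);d2=c[:2]-ax2;d2/=np.linalg.norm(d2)
print("\nloose",{k:proj("side",[*(ax2+r*d2),z]).round(1).tolist() for k,r,z in (("hubtop",.016,.038),("hubbot",.016,.018),("disctop",.029,.018),("discbot",.029,0))})
a=proj("side",[*(ax2+.016*d2),.05]);b=proj("side",[*(ax2+.06*d2),0]);n=int(abs(b[1]-a[1])*2)
for k in range(n+1):
    p=a+(b-a)*k/n;v=cv2.remap(j,np.float32([[p[0]]]),np.float32([[p[1]]]),cv2.INTER_LINEAR)[0,0];print(f"{p[1]:.1f}:{v:.0f}",end=" ")
```

```text
0 {'hubtop': [230.6, 237.4], 'hubbot': [231.3, 241.2], 'disctop': [232.4, 246.4], 'discbot': [233.0, 249.6]}
0.008 {'hubtop': [230.2, 235.8], 'hubbot': [231.0, 239.7], 'disctop': [232.1, 244.9], 'discbot': [232.7, 248.2]}
235.0:78 235.5:77 236.0:76 236.5:68 237.0:60 237.5:56 238.0:52 238.5:54 239.0:57 239.5:75 240.0:94 240.5:117 241.0:137 241.5:143 242.0:148 242.5:148 243.0:148 243.5:148 244.0:147 244.5:143 245.0:137 245.5:119 246.1:101 246.6:87 247.1:77 247.6:93 248.1:110 248.6:138 249.1:164 249.6:171 250.1:176 250.6:177 251.1:177 251.6:178 252.1:178 252.6:177 253.1:177 253.6:178 254.1:178 254.6:180 255.1:182 255.6:182 256.1:180 256.6:169 257.1:153 257.6:120 258.1:91 258.6:68 259.1:51 259.6:47 260.1:44 260.6:43 261.1:42 261.6:41 262.1:41 
loose {'hubtop': [300.4, 256.9], 'hubbot': [299.9, 260.3], 'disctop': [299.1, 265.6], 'discbot': [298.6, 268.4]}
254.8:77 255.3:70 255.8:63 256.3:57 256.9:52 257.4:55 257.9:63 258.4:80 258.9:99 259.4:115 259.9:129 260.4:135 260.9:139 261.4:141 261.9:141 262.4:141 262.9:140 263.4:135 263.9:129 264.4:115 264.9:99 265.4:86 265.9:73 266.4:83 266.9:97 267.4:118 267.9:140 268.5:147 269.0:153 269.5:154 270.0:154 270.5:153 271.0:153 271.5:151 272.0:150 272.5:150 273.0:150 273.5:151 274.0:152 274.5:152 275.0:152 275.5:153 276.0:153 276.5:153 277.0:153 277.5:153 278.0:153 278.5:153 279.0:153 279.5:153 280.0:153 280.6:152 281.1:151
```

The profile fits a fully seated burr. Its edges match the predicted seated rows with the same 1 px bias as the loose burr on the table, and a raised burr would be 1.5 px off. On to the spacer.

Emit:
{"op": "step_arm", "data": {
  "targets": "-0.7 0 0 4 0 0 0; -0.7 0 0 8 0 0 0; -0.7 0 0 12 0 0 0; -0.7 0 0 15 0 0 0; -0.7 0 0 16 0 0 0; -0.7 0 0 16.8 0 0 0; -0.7 0 0 17.2 0 0 0; -0.7 0 0 17.2 0 0 0",
  "force": 12
}}

```text
t: 15.6
position: [0.4417, 0.1006, -0.0269]
eef_rot: [0.001, 0.483, 0.876, 0.0]
ft_force: [0.1, -0.8, -0.6]
opening: 0.08
grasp_force: 0.0
```

```bash
python3 go.py .443 .100 -.032 32
```

```text
t 15.6 pos [ 0.4417  0.1006 -0.0269] yaw 32.2 j6 -0.53 open 0.08 F [ 0.1 -0.8 -0.6]
shift [-0.12  0.08  0.51] turnz 0.004 axes x [-0.533  0.846] y [0.846 0.533] M33 [ 0.0014 -0.     -1.    ]
```

Emit:
{"op": "step_arm", "data": {
  "targets": "-0.7 -0.1 0.1 0.4 0 0 0; -0.7 -0.1 0.1 0.4 0 0 0; 1 -0.1 0.1 0.4 0 0 0; 1 -0.1 0.1 0.4 0 0 0; 1 -0.1 0.1 0.4 0 0 0; 1 -0.1 0.1 0.4 0 0 0; 1 -0.1 0.1 0.4 0 0 0; 1 -0.1 0.1 0.4 0 0 0; 1 -0.1 0.1 0.4 0 0 0; 1 -0.1 0.1 0.4 0 0 0"
}}

```text
t: 16.43
position: [0.442, 0.1008, -0.0314]
eef_rot: [0.0, 0.483, 0.876, 0.0]
ft_force: [-1.0, 0.8, 3.1]
opening: 0.0491
grasp_force: 11.9
```

```bash
python3 go.py .489 -.080 .085 32; python3 s.py
```

```text
t 16.43 pos [ 0.442   0.1008 -0.0314] yaw 32.3 j6 -0.53 open 0.0491 F [-1.   0.8  3.1]
shift [-17.8   -5.67 -11.64] turnz 0.005 axes x [-0.534  0.846] y [0.846 0.534] M33 [ 2.e-04  1.e-04 -1.e+00]
t 16.43 z [ 0.442   0.1008 -0.0314] yaw 32.3 j6 -0.53 F [-1.   0.8  3.1] T [0.05 0.13 0.01] open 0.0491
```

Emit:
{"op": "step_arm", "data": {
  "targets": "1 0 0 -4 0 0 0; 1 0 0 -8 0 0 0; 1 0 0 -11.5 0 0 0; 1 -3 -1 -13 0 0 0; 1 -7 -2.2 -13 0 0 0; 1 -11 -3.5 -13 0 0 0; 1 -15 -4.8 -13 0 0 0; 1 -17 -5.5 -13 0 0 0; 1 -17.8 -5.7 -13 0 0 0; 1 -17.8 -5.7 -13 0 0 0; 1 -17.8 -5.7 -13 0 0 0; 1 -17.8 -5.7 -12.8 0 0 0; 1 -17.8 -5.7 -12.4 0 0 0; 1 -17.8 -5.7 -12.2 0 0 0; 1 -17.8 -5.7 -12.2 0 0 0"
}}

```text
t: 17.68
position: [0.4877, -0.0789, 0.0895]
eef_rot: [-0.001, 0.482, 0.876, -0.0]
ft_force: [0.4, 1.0, -1.1]
opening: 0.049
grasp_force: 11.9
```

```bash
python3 go.py .489 -.080 .085 32; python3 s.py
```

```text
t 17.68 pos [ 0.4877 -0.0789  0.0895] yaw 32.4 j6 -0.9 open 0.049 F [ 0.4  1.  -1.1]
shift [-0.16  0.05  0.45] turnz 0.006 axes x [-0.535  0.845] y [0.845 0.535] M33 [-1.7e-03  7.0e-04 -1.0e+00]
t 17.68 z [ 0.4877 -0.0789  0.0895] yaw 32.4 j6 -0.9 F [ 0.4  1.  -1.1] T [-0.02  0.02 -0.03] open 0.049
```

Emit:
{"op": "step_arm", "data": {
  "targets": "1 -0.1 0.05 0.3 0 0 0; 1 -0.1 0.05 0.6 0 0 0; 1 -0.1 0.05 0.9 0 0 0; 1 -0.1 0.05 1.2 0 0 0; 1 -0.1 0.05 1.5 0 0 0; 1 -0.1 0.05 1.5 0 0 0"
}}

```text
t: 18.18
position: [0.4891, -0.0798, 0.0746]
eef_rot: [-0.001, 0.483, 0.876, 0.001]
ft_force: [1.2, 2.7, -1.5]
opening: 0.049
grasp_force: 12.0
```

```bash
python3 s.py
```

```text
t 18.18 z [ 0.4891 -0.0798  0.0746] yaw 32.2 j6 -0.9 F [ 1.2  2.7 -1.5] T [ 0.62 -0.07  0.01] open 0.049
```

Emit:
{"op": "step_arm", "data": {
  "targets": "1 0.05 0.07 0.5 0 0 0; 1 0.05 0.07 1 0 0 0; 1 0.05 0.07 1.5 0 0 0; 1 0.05 0.07 2 0 0 0; 1 0.05 0.07 2.4 0 0 0; 1 0.05 0.07 2.4 0 0 0"
}}

```text
t: 18.68
position: [0.4891, -0.0795, 0.05]
eef_rot: [-0.001, 0.483, 0.876, 0.0]
ft_force: [-0.9, 4.6, -3.3]
opening: 0.0487
grasp_force: 12.0
```

```bash
python3 s.py
```

```text
t 18.68 z [ 0.4891 -0.0795  0.05  ] yaw 32.2 j6 -0.9 F [-0.9  4.6 -3.3] T [0.8  0.14 0.  ] open 0.0487
```

Emit:
{"op": "step_arm", "data": {
  "targets": "1 0.1 0.05 0.1 0 0 0; 1 0.1 0.05 0.2 0 0 0; 1 0.1 0.05 0.3 0 0 0; 1 0.1 0.05 0.4 0 0 0; 1 0.1 0.05 0.4 0 0 0"
}}

```text
t: 19.1
position: [0.4896, -0.0791, 0.0474]
eef_rot: [-0.0, 0.483, 0.876, -0.0]
ft_force: [-2.2, 2.5, 0.1]
opening: 0.0492
grasp_force: 12.0
```

```bash
python3 s.py
```

```text
t 19.1 z [ 0.4896 -0.0791  0.0474] yaw 32.3 j6 -0.9 F [-2.2  2.5  0.1] T [0.46 0.52 0.01] open 0.0492
```

The spacer contacts at 78–79 mm, as expected for a seated burr. Releasing it and going to the clip.

Emit:
{"op": "step_arm", "data": {
  "targets": "1 0.1 0 0.1 0 0 0; 1 0.1 0 0.1 0 0 0; -0.4 0.1 0 0.1 0 0 0; -0.4 0.1 0 0.1 0 0 0; -0.4 0.1 0 0.1 0 0 0; -0.4 0.1 0 -1 0 0 0; -0.4 0 0 -4 0 0 0; -0.4 0 0 -8 0 0 0"
}}

```text
t: 19.77
position: [0.487, -0.0781, 0.1258]
eef_rot: [-0.003, 0.483, 0.876, -0.001]
ft_force: [1.1, -0.9, -0.5]
opening: 0.0658
grasp_force: 0.0
```

Emit:
{"op": "step_arm", "data": {
  "targets": "-0.5 -2 -2.5 -2 0 0 0.1; -0.5 -5 -5.5 -2 0 0 0.22; -0.5 -8 -9 -2 0 0 0.34; -0.5 -11 -12.5 -1 0 0 0.46; -0.5 -14 -16 0 0 0 0.58; -0.5 -17 -19 2 0 0 0.7; -0.5 -19.8 -22.8 2 0 0 0.82; -0.5 -19.8 -22.8 2 0 0 0.94; -0.5 -19.8 -22.8 2 0 0 1.06; -0.5 -19.8 -22.8 2 0 0 1.18; -0.5 -19.8 -22.8 2 0 0 1.3; -0.5 -19.8 -22.8 2 0 0 1.42; -0.5 -19.8 -22.8 2 0 0 1.54; -0.5 -19.8 -22.8 2 0 0 1.62; -0.5 -19.8 -22.8 2 0 0 1.62; -0.5 -19.8 -22.8 2 0 0 1.62"
}}

```text
t: 21.1
position: [0.403, -0.3684, 0.1082]
eef_rot: [0.001, 0.967, 0.255, 0.0]
ft_force: [-0.9, -0.6, 0.4]
opening: 0.0707
grasp_force: 0.0
```

```bash
python3 go.py .4027 -.3684 -.029 119
python3 - <<'E'
from h import *
for n in ("top","side"): cv2.imwrite(f"pics/d_{n}.png",cv2.cvtColor(ctrl.capture(n),cv2.COLOR_RGB2BGR))
# spacer outline (brass) on mill
for n in ("top","side"):
    i=cv2.imread(f"pics/d_{n}.png");u,v=proj(n,[.489,-.08,.094]).astype(int)
    c=cv2.resize(i[v-20:v+20,u-20:u+20].astype(float),None,fx=8,fy=8,interpolation=cv2.INTER_CUBIC)
    k=max(cv2.findContours((c[...,2]-c[...,0]>70).astype(np.uint8),0,2)[0],key=cv2.contourArea);(x,y),ax,_=cv2.fitEllipse(cv2.convexHull(k))
    U,V=(x+.5)/8-.5+u-20,(y+.5)/8-.5+v-20;print(n,np.round(ax,0)/8,"mid-height centre",ray(n,U,V,.088).round(4))
E
grep -q d_top m2.py 2>/dev/null || sed 's/top0/d_top/;s/side0/d_side/' m.py > m2.py; python3 m2.py | tail -3
```

```text
t 21.1 pos [ 0.403  -0.3684  0.1082] yaw -60.4 j6 0.16 open 0.0707 F [-0.9 -0.6  0.4]
shift [-0.02 -0.03 13.72] turnz 0.01 axes x [0.87  0.493] y [ 0.493 -0.87 ] M33 [ 7.e-04 -1.e-03 -1.e+00]
top [21.    21.125] mid-height centre [ 0.4905 -0.0789  0.088 ]
['top'] [ 0.3866 -0.3639] 25.7 0.8560502156841059
['side'] [ 0.4287 -0.3554] 14.3 2.1127453344263882
['top', 'side'] [ 0.3486 -0.3833] 33.7 0.9724220326834434Traceback (most recent call last):
  File "<stdin>", line 7, in <module>
ValueError: max() iterable argument is empty
```

Emit:
{"op": "step_arm", "data": {
  "targets": "0.1 0 0 4 0 0 0; 0.1 0 0 8 0 0 0; 0.1 0 0 10 0 0 0; 0.1 0 0 12 0 0 0; 0.1 0 0 13 0 0 0; 0.1 0 0 13 0 0 0; 0.1 0 0 13 0 0 0",
  "force": 20
}}

```text
t: 21.78
position: [0.4028, -0.3681, -0.0224]
eef_rot: [-0.0, 0.967, 0.254, -0.0]
ft_force: [1.0, -0.4, -0.1]
opening: 0.0423
grasp_force: 0.0
```

```bash
python3 go.py .4027 -.3684 -.0275 119
```

```text
t 21.78 pos [ 0.4028 -0.3681 -0.0224] yaw -60.5 j6 0.16 open 0.0423 F [ 1.  -0.4 -0.1]
shift [-0.02  0.02  0.51] turnz 0.008 axes x [0.871 0.492] y [ 0.492 -0.871] M33 [-1.e-04  2.e-04 -1.e+00]
```

Emit:
{"op": "step_arm", "data": {
  "targets": "0.1 0 0 0.4 0 0 0; 0.1 0 0 0.45 0 0 0; 1 0 0 0.45 0 0 0; 1 0 0 0.45 0 0 0; 1 0 0 0.45 0 0 0; 1 0 0 0.45 0 0 0; 1 0 0 0.45 0 0 0; 1 0 0 0.45 0 0 0"
}}

```text
t: 22.45
position: [0.4028, -0.3682, -0.0268]
eef_rot: [0.0, 0.967, 0.254, 0.0]
ft_force: [-0.0, 0.8, 2.1]
opening: 0.0118
grasp_force: 20.0
```

```bash
python3 s.py; python3 go.py .4366 -.1102 .0675 119
```

```text
t 22.45 z [ 0.4028 -0.3682 -0.0268] yaw -60.6 j6 0.16 F [-0.   0.8  2.1] T [0.03 0.1  0.02] open 0.0118
t 22.45 pos [ 0.4028 -0.3682 -0.0268] yaw -60.6 j6 0.16 open 0.0118 F [-0.   0.8  2.1]
shift [ 15.62 -20.8   -9.44] turnz 0.008 axes x [0.871 0.492] y [ 0.492 -0.871] M33 [ 2.e-04 -3.e-04 -1.e+00]
```

Clip gripped on its tab at 11.8 mm. Moving to the pre-insert pose, 50 mm behind home along the clip's +x.

Emit:
{"op": "step_arm", "data": {
  "targets": "1 0 0 -3 0 0 0; 1 0 0 -6.5 0 0 0; 1 0 0 -9.5 0 0 0; 1 2 -3 -10.7 0 0 0; 1 4 -6 -10.7 0 0 0; 1 6.5 -9 -10.7 0 0 0; 1 8.5 -12 -10.7 0 0 0; 1 10.5 -15 -10.7 0 0 0; 1 12.5 -18 -10.7 0 0 0; 1 14.2 -20.3 -10.7 0 0 0; 1 14.8 -20.9 -10.7 0 0 0; 1 14.8 -20.9 -10 0 0 0; 1 14.8 -20.9 -9.6 0 0 0; 1 14.8 -20.9 -9.6 0 0 0; 1 14.8 -20.9 -9.6 0 0 0; 1 14.8 -20.9 -9.6 0 0 0"
}}

```text
t: 23.78
position: [0.4288, -0.1146, 0.0687]
eef_rot: [-0.0, 0.967, 0.253, -0.0]
ft_force: [-0.4, 1.0, -0.0]
opening: 0.0117
grasp_force: 20.0
```

```bash
python3 s.py; python3 go.py .4722 -.0891 .0692 119.4
python3 - <<'E'
from h import *
for n in ("top","side"): cv2.imwrite(f"pics/e_{n}.png",cv2.cvtColor(ctrl.capture(n),cv2.COLOR_RGB2BGR))
# prong region: red mask in top view vs predicted prong tips
o=ctrl.get_obs();X=np.array([.871,.492,0]);Y=np.array([-.492,.871,0]);t=o["position"]*[1,1,0]+[0,0,.101]
for n in ("top","side"):
    i=cv2.imread(f"pics/e_{n}.png").astype(int);m=(i[...,2]-i[...,1]>60)
    u0,v0=proj(n,t+.03*X).astype(int);ys,xs=np.nonzero(m[v0-25:v0+25,u0-25:u0+25])
    W=np.array([ray(n,x+u0-25,y+v0-25,.101) for x,y in zip(xs,ys)])
    if len(W)<5: print(n,"few red",len(W));continue
    P=np.c_[(W-t)@X,(W-t)@Y]*1e3;print(n,len(P),"x",P[:,0].min().round(1),P[:,0].max().round(1),"y",P[:,1].min().round(1),P[:,1].max().round(1))
E
```

```text
t 23.78 z [ 0.4288 -0.1146  0.0687] yaw -60.7 j6 0.6 F [-0.4  1.  -0. ] T [-0.04  0.08  0.02] open 0.0117
t 23.78 pos [ 0.4288 -0.1146  0.0687] yaw -60.7 j6 0.6 open 0.0117 F [-0.4  1.  -0. ]
shift [ 5.03 -0.09 -0.05] turnz -0.001 axes x [0.872 0.49 ] y [ 0.49  -0.872] M33 [-4.e-04 -1.e-04 -1.e+00]
top few red 0
side few red 0
```

Run:
```python
from h import *
o=ctrl.get_obs();X=np.array([.872,.49,0]);Y=np.array([-.49,.872,0]);t=o["position"]*[1,1,0]+[0,0,.101]
for n in ("top","side"):
    i=cv2.imread(f"pics/e_{n}.png").astype(float);m=(i[...,2]>1.7*i[...,1])&(i[...,2]>1.7*i[...,0])&(i[...,2]>35)
    u0,v0=proj(n,t+.03*X).astype(int);print(n,(u0,v0),m.sum())
    ys,xs=np.nonzero(m); k=(abs(xs-u0)<30)&(abs(ys-v0)<30)
    if k.sum()<5: continue
    W=np.array([ray(n,x,y,.101) for x,y in zip(xs[k],ys[k])])
    P=np.c_[(W-t)@X,(W-t)@Y]*1e3;print(len(P),"x",np.percentile(P[:,0],[0,5,95,100]).round(1),"y",np.percentile(P[:,1],[0,5,95,100]).round(1))
    T=P[P[:,0]>24];print("prong y",np.sort(T[:,1]).round(0))
```

```text
top (np.int64(249), np.int64(256)) 1147
side (np.int64(232), np.int64(242)) 1299
62 x [-8.2 -6.6 17.1 18.3] y [-5.8 -4.9  4.6  5.2]
prong y []
```

Between the fingers, the red tab sits square and centred: y within ±6 mm, back face 8 mm behind the TCP. The clip is therefore held as planned, and I'll insert it in stages.

Emit:
{"op": "step_arm", "data": {
  "targets": "1 0.6 -0.05 -0.05 0 0 0; 1 1.2 -0.05 -0.05 0 0 0; 1 1.8 -0.05 -0.05 0 0 0; 1 2.4 -0.05 -0.05 0 0 0; 1 2.8 -0.05 -0.05 0 0 0; 1 2.8 -0.05 -0.05 0 0 0"
}}

```text
t: 24.38
position: [0.454, -0.0986, 0.0695]
eef_rot: [0.0, 0.967, 0.255, 0.0]
ft_force: [0.7, 0.9, -0.3]
opening: 0.0118
grasp_force: 20.0
```

```bash
python3 s.py;  python3 go.py .4722 -.0891 .0692 119.4
```

```text
t 24.38 z [ 0.454  -0.0986  0.0695] yaw -60.5 j6 0.66 F [ 0.7  0.9 -0.3] T [-0.01  0.13 -0.  ] open 0.0118
t 24.38 pos [ 0.454  -0.0986  0.0695] yaw -60.5 j6 0.66 open 0.0118 F [ 0.7  0.9 -0.3]
shift [2.05 0.07 0.04] turnz 0.002 axes x [0.87  0.493] y [ 0.493 -0.87 ] M33 [ 5.e-04 -0.e+00 -1.e+00]
```

Emit:
{"op": "step_arm", "data": {
  "targets": "1 0.4 0 0 0 0 0; 1 0.8 0 0 0 0 0; 1 1.2 0 0 0 0 0; 1 1.6 0 0 0 0 0; 1 1.6 0 0 0 0 0"
}}

```text
t: 24.8
position: [0.4677, -0.091, 0.0696]
eef_rot: [0.0, 0.967, 0.254, 0.0]
ft_force: [0.5, 0.1, -0.1]
opening: 0.0119
grasp_force: 20.0
```

```bash
python3 s.py;  python3 go.py .4722 -.0891 .0692 119.4
```

```text
t 24.8 z [ 0.4677 -0.091   0.0696] yaw -60.5 j6 0.68 F [ 0.5  0.1 -0.1] T [-0.03  0.2   0.02] open 0.0119
t 24.8 pos [ 0.4677 -0.091   0.0696] yaw -60.5 j6 0.68 open 0.0119 F [ 0.5  0.1 -0.1]
shift [0.49 0.06 0.04] turnz 0.001 axes x [0.871 0.492] y [ 0.492 -0.871] M33 [ 6.e-04 -0.e+00 -1.e+00]
```

Emit:
{"op": "step_arm", "data": {
  "targets": "1 0.2 0.03 0 0 0 0; 1 0.4 0.03 0 0 0 0; 1 0.6 0.03 0 0 0 0; 1 0.6 0.03 0 0 0 0"
}}

```text
t: 25.13
position: [0.4726, -0.0885, 0.0695]
eef_rot: [0.0, 0.967, 0.254, 0.0]
ft_force: [0.7, 0.3, 0.3]
opening: 0.0118
grasp_force: 20.0
```

```bash
python3 s.py;  python3 go.py .4722 -.0891 .0692 119.4
```

```text
t 25.13 z [ 0.4726 -0.0885  0.0695] yaw -60.6 j6 0.69 F [0.7 0.3 0.3] T [-0.07  0.09 -0.01] open 0.0118
t 25.13 pos [ 0.4726 -0.0885  0.0695] yaw -60.6 j6 0.69 open 0.0118 F [0.7 0.3 0.3]
shift [-0.07  0.04  0.03] turnz 0.001 axes x [0.871 0.492] y [ 0.492 -0.871] M33 [ 2.e-04 -0.e+00 -1.e+00]
```

No contact yet. Continuing in small steps until it touches.

Emit:
{"op": "step_arm", "data": {
  "targets": "1 0.15 0 0 0 0 0; 1 0.3 0 0 0 0 0; 1 0.3 0 0 0 0 0"
}}

```text
t: 25.38
position: [0.4738, -0.0876, 0.0693]
eef_rot: [0.0, 0.967, 0.254, -0.001]
ft_force: [-3.2, -1.7, 1.9]
opening: 0.012
grasp_force: 20.0
```

```bash
python3 s.py
```

```text
t 25.38 z [ 0.4738 -0.0876  0.0693] yaw -60.5 j6 0.7 F [-3.2 -1.7  1.9] T [-0.45  0.85  0.02] open 0.012
```

Light contact at about 4 N along the slot means the clip is home. Lowering it onto the spacer, releasing and retreating straight up.

Emit:
{"op": "step_arm", "data": {
  "targets": "1 -0.05 0 0.1 0 0 0; 1 -0.05 0 0.15 0 0 0; 1 -0.05 0 0.15 0 0 0"
}}

```text
t: 25.63
position: [0.4739, -0.0875, 0.0677]
eef_rot: [-0.0, 0.967, 0.254, -0.001]
ft_force: [-3.7, -2.1, 0.2]
opening: 0.012
grasp_force: 20.0
```

```bash
python3 s.py
```

```text
t 25.63 z [ 0.4739 -0.0875  0.0677] yaw -60.6 j6 0.7 F [-3.7 -2.1  0.2] T [-0.51  0.83  0.03] open 0.012
```

Emit:
{"op": "step_arm", "data": {
  "targets": "0.4 0 0 0 0 0 0; 0.4 0 0 0 0 0 0; 0.3 0 0 0 0 0 0; 0.3 0 0 0 0 0 0; 0.3 0 0 -1 0 0 0; 0.3 0 0 -3 0 0 0; 0.3 0 0 -6 0 0 0; 0.3 0 0 -10 0 0 0; 0.3 -4 0 -13 0 0 0; 0.3 -7 3 -13 0 0 0; 0.3 -10 6 -13 0 0 0; 0.3 -13 9 -13 0 0 0; 0.3 -15 12 -13 0 0 0; 0.3 -15 15 -13 0 0 0; 0.3 -15 18 -13 0 0 0; 0.3 -15 18 -13 0 0 0; 0.3 -15 18 -13 0 0 0"
}}

```text
t: 27.05
position: [0.4325, -0.3187, 0.1981]
eef_rot: [-0.0, 0.967, 0.253, 0.0]
ft_force: [-0.4, -0.1, -0.3]
opening: 0.0331
grasp_force: 0.0
```

```bash
python3 s.py; sed -i "s/d_top/f_top/;s/d_side/f_side/" m2.py
python3 - <<'E'
from h import *
for n in ("top","side"): cv2.imwrite(f"pics/f_{n}.png",cv2.cvtColor(ctrl.capture(n),cv2.COLOR_RGB2BGR))
from itertools import product
from scipy.optimize import minimize
boxes=[((-26,-5),(-15,15),(0,5)),((-5,18),(6,15),(0,5)),((-5,18),(-15,-6),(0,5)),((-28,-12),(-6,6),(0,34))]
S=4
for n in ("top","side"):
    i=cv2.imread(f"pics/f_{n}.png").astype(float);u,v=proj(n,[.485,-.085,.1]).astype(int)-24
    c=i[v:v+48,u:u+48];m=((c[...,2]>1.8*c[...,1])&(c[...,2]>1.8*c[...,0])&(c[...,2]>40)).astype(np.uint8)*255
    T=cv2.resize(m,None,fx=S,fy=S)/255.
    def ren(p):
        x,y,a=p;C,s=np.cos(a),np.sin(a);M=np.zeros((48*S,48*S),np.uint8)
        for b in boxes:
            q=np.array([(proj(n,[x+(C*X-s*Y)/1e3,y+(s*X+C*Y)/1e3,.094+Z/1e3])-[u,v]+.5)*S*16 for X,Y,Z in product(*b)]).astype(np.int32)
            cv2.fillConvexPoly(M,cv2.convexHull(q),255,shift=4)
        h=np.array([(proj(n,[.4898+r*np.cos(a),-.0793+r*np.sin(a),z])-[u,v]+.5)*S*16 for r,z in ((8,.103),(8,.109),(4.5,.116)) for r in [r/1e3] for a in np.linspace(0,6.3,16)]).astype(np.int32)
        cv2.fillConvexPoly(M,cv2.convexHull(h),0,shift=4)
        return M/255.
    f=lambda p:np.abs(ren(p)-T).sum()
    r=minimize(f,[.4898,-.0793,.513],method="Nelder-Mead",options=dict(initial_simplex=[[.4898,-.0793,.51],[.493,-.0793,.51],[.4898,-.076,.51],[.4898,-.0793,.65]]))
    print(n,"red px",(m>0).sum(),r.x[:2].round(4),np.degrees(r.x[2]).round(1),(r.fun/T.sum()).round(2))
# bystanders: change vs first pictures
for n in ("top","side"):
    a=cv2.imread(f"pics/{n}0.png").astype(int);b=cv2.imread(f"pics/f_{n}.png").astype(int)
    for nm,p in (("timer",(.661,-.161,.04)),("salt",(.705,.094,.149)),("pepper",(.710,-.014,.149))):
        U,V=proj(n,p).astype(int);print(n,nm,np.abs(a-b)[V-12:V+12,U-12:U+12].mean().round(1),end="; ")
E
```

```text
t 27.05 z [ 0.4325 -0.3187  0.1981] yaw -60.6 j6 0.26 F [-0.4 -0.1 -0.3] T [-0.03  0.15  0.03] open 0.0331
top red px 205 [ 0.4902 -0.0773] 29.1 0.2
side red px 0 [ 0.5129 -0.0735] 7.8 inf
top timer 14.5; top salt 12.7; top pepper 12.3; side timer 37.5; side salt 42.0; side pepper 38.1; <stdin>:21: RuntimeWarning: divide by zero encountered in scalar divide
```

Emit:
{"op": "step_arm", "data": {
  "targets": "0.3 0 0 -4 0 0 0; 0.3 30 -69 -5 0 0 0; 0.3 30 -69 -5 0 0 0; 0.3 30 -69 -5 0 0 0; 0.3 30 -69 -5 0 0 0; 0.3 30 -69 -5 0 0 0; 0.3 30 -69 -5 0 0 0; 0.3 30 -69 -5 0 0 0; 0.3 30 -69 -5 0 0 0; 0.3 30 -69 -5 0 0 0; 0.3 30 -69 -5 0 0 0; 0.3 30 -69 -5 0 0 0; 0.3 30 -69 -5 0 0 0; 0.3 30 -69 -5 0 0 0; 0.3 30 -69 -5 0 0 0; 0.3 30 -69 -5 0 0 0; 0.3 30 -69 -5 0 0 0; 0.3 30 -69 -5 0 0 0; 0.3 30 -69 -5 0 0 0; 0.3 30 -69 -5 0 0 0"
}}

```text
t: 28.82
position: [0.3508, 0.4363, 0.2477]
eef_rot: [-0.002, 0.966, 0.258, -0.0]
ft_force: [-0.4, -0.1, -0.2]
opening: 0.033
grasp_force: 0.0
```

```bash
python3 s.py
python3 - <<'E'
from h import *
from scipy.optimize import minimize
from itertools import product
for n in ("top","side"): cv2.imwrite(f"pics/k_{n}.png",cv2.cvtColor(ctrl.capture(n),cv2.COLOR_RGB2BGR))
boxes=[((-26,-5),(-15,15),(0,5)),((-5,18),(6,15),(0,5)),((-5,18),(-15,-6),(0,5)),((-28,-12),(-6,6),(0,34))]
S=4
for n in ("top","side"):
    i=cv2.imread(f"pics/k_{n}.png").astype(float);u,v=proj(n,[.485,-.085,.1]).astype(int)-24
    c=i[v:v+48,u:u+48];m=((c[...,2]>1.8*c[...,1])&(c[...,2]>1.8*c[...,0])&(c[...,2]>40)).astype(np.uint8)*255
    T=cv2.resize(m,None,fx=S,fy=S)/255.
    for zu in (.094,.078):
        def ren(p):
            x,y,a=p;C,s=np.cos(a),np.sin(a);M=np.zeros((48*S,48*S),np.uint8)
            for b in boxes:
                q=np.array([(proj(n,[x+(C*X-s*Y)/1e3,y+(s*X+C*Y)/1e3,zu+Z/1e3])-[u,v]+.5)*S*16 for X,Y,Z in product(*b)]).astype(np.int32)
                cv2.fillConvexPoly(M,cv2.convexHull(q),255,shift=4)
            h=np.array([(proj(n,[.4898+r*np.cos(a),-.0793+r*np.sin(a),z])-[u,v]+.5)*S*16 for r,z in ((.008,.103),(.008,.109),(.0045,.116)) for a in np.linspace(0,6.3,16)]).astype(np.int32)
            cv2.fillConvexPoly(M,cv2.convexHull(h),0,shift=4);return M/255.
        f=lambda p:np.abs(ren(p)-T).sum()
        r=minimize(f,[.4898,-.0793,.513],method="Nelder-Mead",options=dict(initial_simplex=[[.4898,-.0793,.51],[.493,-.0793,.51],[.4898,-.076,.51],[.4898,-.0793,.65]]))
        print(n,zu,"red px",(m>0).sum(),r.x[:2].round(4),np.degrees(r.x[2]).round(1),(r.fun/max(T.sum(),1)).round(2))
    a=cv2.imread(f"pics/{n}0.png").astype(int)
    for nm,p in (("timer",(.661,-.161,.04)),("salt",(.705,.094,.149)),("pepper",(.710,-.014,.149))):
        U,V=proj(n,p).astype(int);print(n,nm,np.abs(a-i)[V-12:V+12,U-12:U+12].mean().round(1),end="; ")
    print()
E
```

```text
t 28.82 z [0.3508 0.4363 0.2477] yaw -60.1 j6 1.79 F [-0.4 -0.1 -0.2] T [-0.09  0.16  0.08] open 0.033
top 0.094 red px 204 [ 0.4902 -0.0773] 29.1 0.2
top 0.078 red px 204 [ 0.4925 -0.0762] 29.8 0.19
top timer 1.8; top salt 2.1; top pepper 2.2; 
side 0.094 red px 201 [ 0.4907 -0.0775] 28.7 0.34
side 0.078 red px 201 [ 0.4972 -0.0739] 29.8 0.32
side timer 0.7; side salt 0.7; side pepper 0.8;
```

```bash
python3 -c "
from cell import ctrl
print(ctrl.close_job())"
```

```text
the job is handed in; nothing more can be done
None
```

The mill is back together and handed in at about 29 s: burr seated on the deck, spacer on top of it, clip pushed home in the groove with light contact, and the egg timer and both grinders where they were; the judge's result was not shown.

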